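# Fit the drum to a greased deck winch

### The arm

A 6-joint arm with a two-finger parallel gripper is mounted at the origin on the work surface. World frame = base frame: x ahead of the robot, y to its left, z up, the work surface at z = 0. Lengths are in m, angles in rad, forces in N, time in s.
With the tool pointing down it reaches from about 0.35 to 0.775 m from the base axis. Payload 5.5 kg.
Tool frame: the origin (TCP) lies at the centre of the arm's flange, where the gripper is bolted on; the fingertips stand 173 mm ahead of it and the grasp point (between the pads) lies manip.pinch_z ahead of it (manip.pinch_z is the distance from the TCP to the grasp point, in m); z points along the fingers, y is the line along which they close (so a half turn about z gives the same grasp; the last joint's range is limited). The gripper opens to 85 mm and grips with 20 to 120 N. Pads are 22 mm wide; open, the fingers measure 114 mm over their backs; the gripper's body (76 mm by 85 mm) begins 54 mm behind the grasp point. The pads swing forward as they close: fully open they stand 13 mm farther back than shut.
Start: joints at [1.013, 0.313, 0.046, 1.304, 0, 1.431], TCP at [0.233, 0.526, 0.405] pointing down, gripper open.
Joint ranges: [-2.76, 2.76], [-0.86, 1.69], [-1.03, 1.26], [-2.2, 2.34], [-1.47, 1.5], [-3.14, 3.14]. Speed limits (rad/s): [2.57, 2.57, 3.14, 3.14, 3.14, 3.14].

### API

Orientations are given as a rotation vector (axis times angle).
In Python, from bench import manip, read_camera, camera_params gives the robot as it stands.
- The arm moves only by the tool carry_out, never from a script. Its argument "targets" is a list that holds one entry, the list of rows, each a list of 5 numbers: the closure, from 0 (fully open) to 1 (shut), then the shift along the tool's x, y, z as a fraction of full scale, then the turn about the tool's z as a fraction of full scale. A call has exactly 8 rows; each row is the pose to reach, as a shift and turn from the pose commanded when the call began, along the tool's axes at that moment; what a row does not reach only later rows make up. Full scale, the value 1, is 0.1 m for a shift and 45 degrees for a turn. A row lasts 1/10 s, in which the tool goes at most 50 mm and 8.59 degrees, less where a joint would pass 70% of its speed; a pose out of reach is approached as far as the arm can. A call with a number of a shift or a turn outside -1 to 1 is refused whole. A call with a gripper value outside its range is refused whole. The fingers move at their own pace and stop on an object; "squeeze" is the grip in N (left out, the last holds). Time passes only in rows, so rows that repeat a pose let the fingers close, or fill a call up. It gives the time, the measured TCP pose, the force, the opening and the grip force at its end, in the units of the state.
- manip.state(): the state, without advancing time (a new reading comes with each control period).
- read_camera(name): name is "side" or "top"; returns (picture, depth): 400x640x3 uint8, red, green, blue; 400x640 float32, m along the optical axis (not along the pixel's ray), 0 where there is no reading.
- camera_params(name): a dict with "K" (3x3 intrinsics, pixels), "k1" (the pictures are not rectified: a ray, as slopes to the right and down, at radius r is drawn at 1 + k1 r^2 times it, then the intrinsics apply), "world_to_cam" (4x4, takes a point from world to camera coordinates). Camera axes: x right, y down, z forward; pixel columns grow to the right and rows downward; lengths in m; the calibration is good to about 2 mm. A picture is of the moment at which its call begins. camera_params takes no time and is no camera call.
- manip.hand_in(): hands the job in; it is judged then, once.
The state is a dict: "clock": time; "q": joint angles; "dq": joint speeds; "joint_efforts": joint torques, N m; "ee_pos": TCP position; "orientation": TCP orientation; "contact_force": force on the tool from outside, world axes, zero at the start; "ft_torque": the same for the moment, N m; "width": finger opening in m; "gripper_force": force on a finger pad.
Only numpy, scipy, OpenCV 4.12 (cv2) and the standard library are available. Lean on these libraries where they do the work, as an engineer would, in place of code of your own. Each camera call takes 0.05 s, during which the arm holds its last target. There are 200 camera calls.

### The job

Slide the bronze winch drum down over the winch's upright spindle and, feeling for the drive, turn it until the slot in its underside drops over the cross pin and it sits fully home on the base; then let go of it. Do not drop it from a height or force it down, and leave the other goods on the counter alone.

Things in the scene. Friction and masses are not known exactly. Their poses are not given: they have to be found in the camera images.
- drum: winch drum, dull bronze, 64 mm tall, 0.5 to 0.8 kg, loose, standing upright on the counter. Origin: centre of its underside; z: its axis, up. Skirt 74 mm diameter up to 10 mm height; waist 52 mm diameter (25 to 40 mm height); bore 22 mm diameter right through, 25 mm at the underside. A drive slot crosses the underside along its own x axis, 12 mm wide, 9.5 mm deep, out to 26 mm radius each way.
- drum_lip (a point): middle of the drum's plain cylindrical top lip, on its axis, 57 mm above its underside; moves with it. The lip is 62 mm in diameter and 14 mm high (50 to 64 mm above the underside): a good place to grip.
- winch: the winch without its drum, fixed to the counter: wooden block 130 x 130 x 22 mm carrying a bronze base disc, 92 mm diameter, flat top 30 mm above the counter. Origin: centre of the block's underside; z up. A steel spindle 20 mm in diameter rises from its centre, with a cross pin at its foot (see seat).
- seat (a point): centre of the base disc's flat top, 30 mm above the counter; the home drum's underside rests here. The cross pin, 8 mm thick, 44 mm long, lies on the disc through the spindle's axis; its direction differs each time and is not given; it turns only above about 1 N m. Slot and pin in line within about 5 degrees, the drum goes home; else it stops 8 mm high on the pin: turn it, up to 180 degrees.
- spindle_top (a point): centre of the spindle's top end, 74 mm above the seat (104 mm above the counter); fixed. The topmost 4 mm taper from 20 to 15 mm diameter.
- sheave: bystander: loose bronze pulley wheel lying flat, 60 mm diameter, 18 mm thick, with a groove round its rim; origin: centre of its underside
- fairlead: bystander: loose brass fairlead, 120 mm long, 30 mm wide, with two curved horns 45 mm tall; origin: centre of its underside, x along its length
- snap_hook: bystander: loose nickel-plated snap hook lying flat, about 100 mm long, 30 mm wide, 13 mm thick; origin: its middle on the counter, x along its length
Mind the look-alikes: they are no part of the job. Leave any purple or white look-alike of the winch alone.

How it is judged:
By the outcome, as a careful person would: the job done as asked, in the order asked, and still so for the second after the job is handed in, with the robot touching nothing.
It also fails if it takes over 58 s, if anything falls off the work surface, if the arm or the gripper's body presses on something with over 40 N, if the wrist force passes 120 N, or if a joint passes its speed limit or range.

## Working session

There is one attempt and no reset: what is moved stays moved. The work goes in short steps, Python scripts to look and compute and a tool call to move; the robot and the scene stay as the last step left them, time stands still between calls to the robot, and variables do not carry over. Pictures are saved under pics/ and viewed, at most 10 in all, crops included, and the job is handed in when it is done.

Besides the shell and the picture viewer there is one more tool, called after "Call:" as name([rows], argument=value, ...), one row to a line, values as JSON. carry_out: Moves the arm, as the interface text tells. Its arguments: {"type":"object","properties":{"targets":{"type":"array"},"squeeze":{"type":"number"}},"required":["targets"]}

```bash
mkdir -p pics; cat > h.py <<'E'
import numpy as np,cv2
from bench import manip,read_camera,camera_params
def ray(name,u,v):
    p=camera_params(name);K=np.array(p["K"]);k=p["k1"]
    d=np.array([(u-K[0,2])/K[0,0],(v-K[1,2])/K[1,1]]);s=d.copy()
    for _ in range(20): s=d/(1+k*(s@s))
    T=np.array(p["world_to_cam"]);R=T[:3,:3]
    return -R.T@T[:3,3],R.T@np.array([s[0],s[1],1])
def onz(name,u,v,z):
    o,d=ray(name,u,v);return o+d*(z-o[2])/d[2]
def proj(name,P):
    p=camera_params(name);K=np.array(p["K"]);T=np.array(p["world_to_cam"])
    c=T[:3,:3]@np.array(P)+T[:3,3];s=c[:2]/c[2];s=s*(1+p["k1"]*(s@s))
    return K[0,0]*s[0]+K[0,2],K[1,1]*s[1]+K[1,2]
E
python3 - <<'E'
from h import *
print(manip.state(),manip.pinch_z)
for n in("top","side"):
    im,d=read_camera(n);np.savez(f"{n}0.npz",im=im,d=d);cv2.imwrite(f"pics/{n}0.png",im[:,:,::-1]);print(n,ray(n,320,200))
E
```

```text
{'clock': 0.0, 'q': array([ 1.01343169e+00,  3.14022713e-01,  4.49572555e-02,  1.30361780e+00,
       -2.26270246e-06,  1.43121361e+00]), 'dq': array([-5.79445098e-05, -1.00525511e-03,  8.55221018e-04,  1.93868531e-03,
        5.40530971e-04, -9.75402329e-04]), 'joint_efforts': array([-1.09335793e-03, -4.80625927e+01,  2.98531705e+01,  1.94050977e-02,
       -1.72284194e-04,  4.79162352e-06]), 'ee_pos': array([0.23318732, 0.52536876, 0.40378701]), 'orientation': array([-6.51354642e-01, -3.07266971e+00,  2.78648347e-03]), 'contact_force': array([ 0.43032895, -0.04555072, -0.18322962]), 'ft_torque': array([ 0.0272729 , -0.02259775,  0.01894783]), 'gripper_force': 0.0, 'width': 0.08562488807770807} 0.1547
top (array([0.35838037, 0.11271719, 1.21139792]), array([ 0.08800771, -0.04230856, -0.9953569 ]))
side (array([ 0.43601988, -0.59932354,  0.83505665]), array([ 0.05128668,  0.68460076, -0.72712224]))
```

View pics/top0.png

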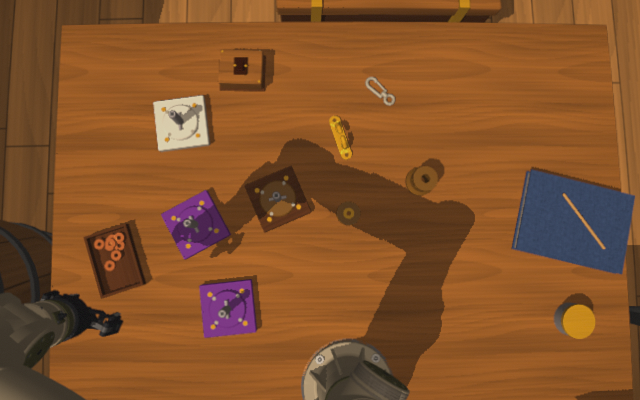

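View pics/side0.png

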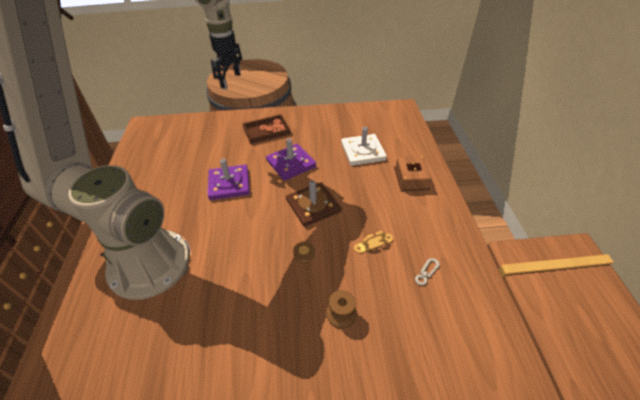

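The top view shows three kinds of winch. The purple ones are at (196,224) and (228,307), the white one at (181,122), and the wooden one with a bronze disc, in shadow, at (279,198). The wooden one fits the description. The drum is at (423,179); the flat bronze disc at (348,213) is the sheave. I'll confirm with one enlarged crop and measure.

```bash
python3 - <<'E'
from h import *
T=np.load("top0.npz");S=np.load("side0.npz")
def crop(im,x0,y0,w,h,W,H,g=1):
    c=cv2.resize(im[y0:y0+h,x0:x0+w],(W,H),interpolation=cv2.INTER_CUBIC).astype(float)*g
    return np.clip(c,0,255).astype(np.uint8)
a=crop(T['im'],235,150,80,90,400,300*3//2,2.0)[:300*3//2]
a=crop(T['im'],240,160,80,60,400,300,2.2);b=crop(T['im'],380,150,80,60,400,300,1.5)
c=crop(S['im'],275,170,80,60,400,300,1.8);d=crop(S['im'],302,280,80,60,400,300,1.5)
cv2.imwrite("pics/crop.png",np.vstack([np.hstack([a,b]),np.hstack([c,d])])[:,:,::-1])
def cloud(n,x0,y0,x1,y1):
    d=np.load(n+"0.npz")['d'];out=[]
    p=camera_params(n);R=np.array(p["world_to_cam"])[:3,:3]
    for v in range(y0,y1):
        for u in range(x0,x1):
            if d[v,u]>0:
                o,r=ray(n,u,v);out.append(o+r*d[v,u]/((R@r)[2]))
    return np.array(out)
for n,box in(("top",(400,155,450,200)),("side",(320,285,365,330))):
    P=cloud(n,*box);h=P[P[:,2]>.057]
    print("drum",n,len(h),h.mean(0),(h.min(0)+h.max(0))/2,h.min(0),h.max(0))
    c,r=cv2.minEnclosingCircle(h[:,:2].astype(np.float32));print(c,r)
for n,box in(("top",(245,160,315,235)),("side",(280,170,345,225))):
    P=cloud(n,*box)
    for lo,hi in((.018,.025),(.027,.034),(.035,.05),(.08,.1),(.1,.112)):
        h=P[(P[:,2]>lo)&(P[:,2]<hi)]
        if len(h): print("winch",n,lo,len(h),h.mean(0),(h.min(0)+h.max(0))/2,np.ptp(h,axis=0))
E
```

```text
drum top 435 [ 0.51195332 -0.19676802  0.06227786] [ 0.51151379 -0.19644741  0.06316285] [ 0.4812504  -0.22659797  0.05743029] [ 0.54177718 -0.16629685  0.06889542]
(0.5116821527481079, -0.19697417318820953) 0.03132777288556099Traceback (most recent call last):
  File "<stdin>", line 19, in <module>
  File "<stdin>", line 16, in cloud
  File "h.py", line 4, in ray
    p=camera_params(name);K=np.array(p["K"]);k=p["k1"]
ValueError: time passes only in moves, steps and waits
```

View pics/crop.png

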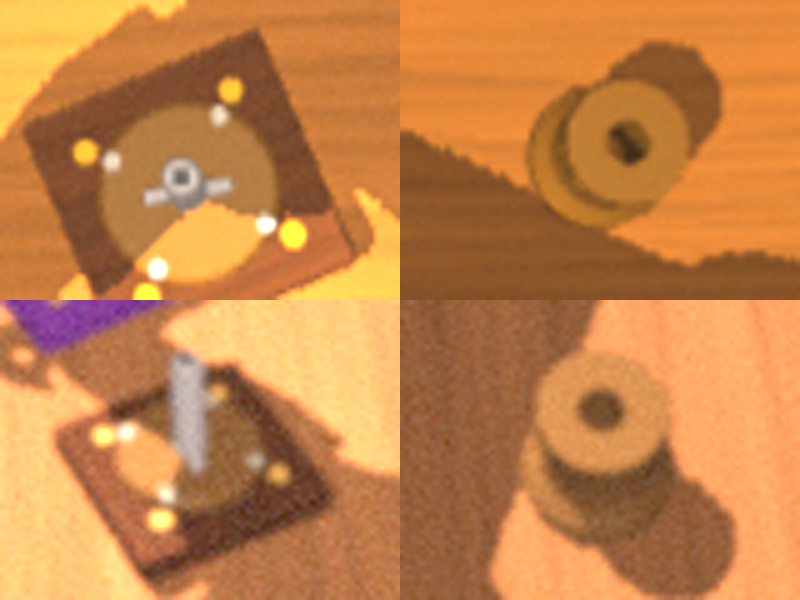

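The crop confirms it: the wooden winch with bronze disc, steel spindle and cross pin (top crop pin ends about (150,197) and (230,185)), and the bronze drum at right.

```bash
cat > h.py <<'E'
import numpy as np,cv2
from bench import manip,read_camera,camera_params
from scipy.spatial.transform import Rotation as Ro
C={n:{k:np.array(v) for k,v in camera_params(n).items()} for n in("top","side")}
def dirs(n,uv):
    p=C[n];K=p["K"];k=float(p["k1"]);uv=np.atleast_2d(uv).astype(float)
    d=(uv-K[:2,2])/[K[0,0],K[1,1]];s=d.copy()
    for _ in range(20): s=d/(1+k*(s**2).sum(1,keepdims=True))
    return np.c_[s,np.ones(len(s))]
def toW(n,X): T=C[n]["world_to_cam"];return (X-T[:3,3])@T[:3,:3]
def cloud(n,d,x0,y0,x1,y1):
    u,v=np.meshgrid(range(x0,x1),range(y0,y1));uv=np.c_[u.ravel(),v.ravel()];z=d[uv[:,1],uv[:,0]];m=z>0
    return toW(n,dirs(n,uv[m])*z[m,None])
def onz(n,uv,z):
    o=toW(n,np.zeros((1,3)));r=toW(n,dirs(n,uv))-o
    return o+r*(z-o[0,2])/r[:,2:]
def proj(n,P):
    p=C[n];T=p["world_to_cam"];K=p["K"];c=np.atleast_2d(P)@T[:3,:3].T+T[:3,3];s=c[:,:2]/c[:,2:]
    s=s*(1+p["k1"]*(s**2).sum(1,keepdims=True));return s*[K[0,0],K[1,1]]+K[:2,2]
def circ(P):
    P=P[:,:2].astype(np.float32);return cv2.minEnclosingCircle(P)
def goal(x,y,z,close_dir=None):
    "tool-frame shift to put the grasp point at x,y,z"
    s=manip.state();R=Ro.from_rotvec(s["orientation"]).as_matrix()
    g=s["ee_pos"]+R[:,2]*manip.pinch_z
    return np.round(R.T@(np.array([x,y,z])-g),4)
E
python3 - <<'E'
from h import *
T=np.load("top0.npz");S=np.load("side0.npz")
for n,A,box in(("top",T,(400,155,450,200)),("side",S,(320,285,365,330))):
    P=cloud(n,A['d'],*box);h=P[P[:,2]>.057]
    print("drum",n,len(h),h.mean(0).round(4),((h.min(0)+h.max(0))/2).round(4),circ(h))
for n,A,box in(("top",T,(245,160,315,235)),("side",S,(280,170,345,225))):
    P=cloud(n,A['d'],*box)
    for lo,hi in((.018,.025),(.027,.034),(.035,.05),(.05,.075),(.08,.1),(.1,.112)):
        h=P[(P[:,2]>lo)&(P[:,2]<hi)]
        if len(h): print("winch",n,lo,len(h),h.mean(0).round(4),((h.min(0)+h.max(0))/2).round(4),np.ptp(h,axis=0).round(3))
# disc corner marks: corner nails of block (yellow) in top
hsv=cv2.cvtColor(T['im'],cv2.COLOR_RGB2HSV)
print("spindle top via top px", onz("top",[(240+180/5,160+178/5)],.104), "pin", onz("top",[(270,199.4),(286,197)],.036))
b=onz("top",[(257+0,178.5+12),(240+231/5,160+90/5),(240+293/5,160+234/5),(240+148/5,160+296/5)],.022);print(b.round(4),b[1::2].mean(0))
s=manip.state();print(Ro.from_rotvec(s["orientation"]).as_matrix().round(3))
print(goal(.5117,-.197,.2))
E
```

```text
drum top 435 [ 0.512  -0.1968  0.0623] [ 0.5115 -0.1964  0.0632] ((0.5116821527481079, -0.19697417318820953), 0.03132777288556099)
drum side 493 [ 0.5114 -0.2015  0.0627] [ 0.5118 -0.1995  0.062 ] ((0.5106736421585083, -0.199599951505661), 0.032327551394701004)
winch top 0.018 1368 [0.4693 0.1683 0.021 ] [0.4694 0.1694 0.0215] [0.164 0.163 0.007]
winch top 0.027 674 [0.469  0.1691 0.0294] [0.4661 0.1749 0.0304] [0.138 0.1   0.007]
winch top 0.035 22 [0.4687 0.1656 0.0382] [0.4706 0.1696 0.0422] [0.021 0.04  0.014]
winch top 0.05 7 [0.4617 0.1663 0.0691] [0.4627 0.1668 0.065 ] [0.005 0.012 0.02 ]
winch top 0.08 26 [0.469  0.1676 0.0959] [0.4699 0.1691 0.0923] [0.019 0.019 0.015]
winch top 0.1 36 [0.4693 0.1699 0.1024] [0.4707 0.1699 0.1028] [0.017 0.017 0.005]
winch side 0.018 814 [0.4619 0.1694 0.0213] [0.4618 0.2022 0.0215] [0.179 0.236 0.007]
winch side 0.027 394 [0.4695 0.1613 0.0295] [0.4702 0.1654 0.0305] [0.089 0.088 0.007]
winch side 0.035 28 [0.4697 0.1589 0.0423] [0.4692 0.1573 0.0424] [0.018 0.023 0.014]
winch side 0.05 39 [0.4698 0.1602 0.0625] [0.4699 0.1615 0.0628] [0.019 0.013 0.022]
winch side 0.08 31 [0.4702 0.1599 0.0907] [0.4706 0.1614 0.0906] [0.018 0.013 0.018]
winch side 0.1 24 [0.4698 0.1649 0.1029] [0.4695 0.165  0.1027] [0.015 0.017 0.005]
spindle top via top px [[0.46788964 0.168627   0.104     ]] pin [[0.46530602 0.18701896 0.036     ]
 [0.47081996 0.1472446  0.036     ]]
[[0.4895 0.2205 0.022 ]
 [0.5204 0.1467 0.022 ]
 [0.447  0.1162 0.022 ]
 [0.4168 0.1892 0.022 ]] [0.46858646 0.1679659  0.022     ]
[[-0.914  0.406 -0.001]
 [ 0.406  0.914 -0.001]
 [ 0.    -0.002 -1.   ]]
[-0.5477 -0.547   0.0499]
```

Call:
carry_out([
  [[0, -0.125, -0.125, 0, -0.125], [0, -0.25, -0.25, 0, -0.25], [0, -0.375, -0.375, 0, -0.375], [0, -0.5, -0.5, 0, -0.5], [0, -0.625, -0.625, 0, -0.625], [0, -0.75, -0.75, 0, -0.75], [0, -0.875, -0.875, 0, -0.875], [0, -1, -1, 0, -1]],
])

```text
clock: 0.9
ee_pos: [0.2842, 0.3928, 0.4043]
orientation: [0.58, -3.087, 0.001]
contact_force: [0.2, 0.5, 0.3]
width: 0.0854
gripper_force: 0.0
```

```bash
python3 -c "
from h import *
s=manip.state();print(s['clock'],s['q'],s['ee_pos'],manip.pinch_z,goal(.511,-.198,.2))"
```

```text
0.9 [ 7.78685138e-01  1.39348067e-01 -1.78299815e-01  1.25397745e+00
 -1.74898796e-06  4.06955544e-01] [0.28419658 0.3927912  0.40429227] 0.1547 [ 0.0031 -0.6328  0.0498]
```

Call:
carry_out([
  [[0, 0, -0.125, 0, -0.125], [0, 0, -0.25, 0, -0.25], [0, 0, -0.375, 0, -0.375], [0, 0, -0.5, 0, -0.5], [0, 0, -0.625, 0, -0.625], [0, 0, -0.75, 0, -0.75], [0, 0, -0.875, 0, -0.875], [0, 0, -1, 0, -1]],
])

```text
clock: 1.7
ee_pos: [0.3201, 0.2997, 0.4044]
orientation: [1.717, -2.63, -0.0]
contact_force: [-0.2, -0.3, -0.5]
width: 0.0855
gripper_force: 0.0
```

```bash
python3 -c "
from h import *
s=manip.state();print(s['clock'],s['q'],s['ee_pos'],manip.pinch_z,goal(.511,-.198,.2))"
```

```text
1.7 [ 5.69010657e-01  4.96440839e-02 -2.78611988e-01  1.24322938e+00
  3.59039350e-05 -5.88066984e-01] [0.32007214 0.29967798 0.40437274] 0.1547 [ 0.3788 -0.375   0.0497]
```

Call:
carry_out([
  [[0, 0.125, -0.125, 0, 0], [0, 0.25, -0.25, 0, 0], [0, 0.375, -0.375, 0, 0], [0, 0.5, -0.5, 0, 0], [0, 0.625, -0.625, 0, 0], [0, 0.75, -0.75, 0, 0], [0, 0.875, -0.875, 0, 0], [0, 1, -1, 0, 0]],
])

```text
clock: 2.5
ee_pos: [0.3709, 0.1676, 0.4044]
orientation: [1.712, -2.633, -0.0]
contact_force: [-0.4, -0.3, 0.3]
width: 0.0856
gripper_force: 0.0
```

Call:
carry_out([
  [[0, 0.125, -0.125, 0, 0], [0, 0.25, -0.25, 0, 0], [0, 0.375, -0.375, 0, 0], [0, 0.5, -0.5, 0, 0], [0, 0.625, -0.625, 0, 0], [0, 0.75, -0.75, 0, 0], [0, 0.875, -0.875, 0, 0], [0, 1, -1, 0, 0]],
])

```text
clock: 3.3
ee_pos: [0.4217, 0.0356, 0.4044]
orientation: [1.712, -2.633, -0.001]
contact_force: [-0.3, -0.3, -1.0]
width: 0.0857
gripper_force: 0.0
```

Call:
carry_out([
  [[0, 0.125, -0.125, 0, 0], [0, 0.25, -0.25, 0, 0], [0, 0.375, -0.375, 0, 0], [0, 0.5, -0.5, 0, 0], [0, 0.625, -0.625, 0, 0], [0, 0.75, -0.75, 0, 0], [0, 0.875, -0.875, 0, 0], [0, 1, -1, 0, 0]],
])

```text
clock: 4.1
ee_pos: [0.4728, -0.0966, 0.4044]
orientation: [1.712, -2.634, -0.001]
contact_force: [-0.1, -0.2, -0.1]
width: 0.0851
gripper_force: 0.0
```

Call:
carry_out([
  [[0, 0.13, -0.13, 0.1, 0], [0, 0.26, -0.26, 0.2, 0], [0, 0.39, -0.38, 0.3, 0], [0, 0.52, -0.51, 0.4, 0], [0, 0.65, -0.64, 0.5, 0], [0, 0.77, -0.75, 0.5, 0], [0, 0.77, -0.75, 0.5, 0], [0, 0.77, -0.75, 0.5, 0]],
])

```text
clock: 4.9
ee_pos: [0.51, -0.1969, 0.3548]
orientation: [-1.711, 2.634, 0.001]
contact_force: [0.2, 0.9, 0.8]
width: 0.0855
gripper_force: 0.0
```

```bash
python3 -c "
from h import *
im,d=read_camera('top');a=im[130:230,350:500]
im2,d2=read_camera('side');b=im2[250:350,270:420]
cv2.imwrite('pics/g1.png',np.hstack([cv2.resize(x,(400,267)) for x in(a,b)])[:,:,::-1])
P=cloud('side',d2,320,285,365,330);h=P[(P[:,2]>.057)&(P[:,2]<.075)];print(len(h),circ(h))
s=manip.state();print(s['clock'],s['q'],s['ee_pos'],goal(.511,-.198,.2),Ro.from_rotvec(s['orientation']).as_matrix().round(3))"
```

```text
492 ((0.5109765529632568, -0.2000373750925064), 0.0318424366414547)
5.0 [-5.14276129e-01  2.76980816e-01 -1.26213432e-01  1.16739953e+00
  2.82506848e-04 -1.66770174e+00] [ 0.50979708 -0.19610173  0.35510839] [ 0.0013 -0.0018  0.0004] [[-0.405 -0.914  0.   ]
 [-0.914  0.405  0.   ]
 [-0.    -0.    -1.   ]]
```

View pics/g1.png

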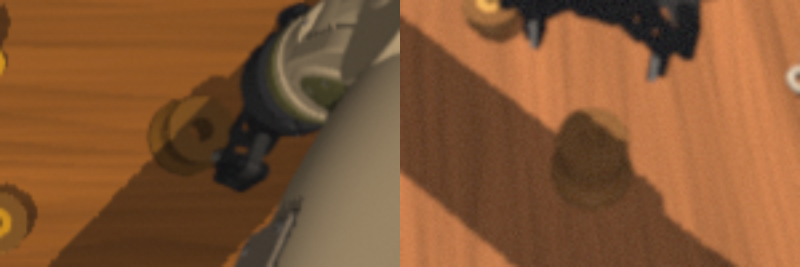

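The side view shows the open fingers centred above and behind the drum at (590,155) of the composite, and nothing blocks the way down. Descending to the lip.

Call:
carry_out([
  [[0, 0.01, -0.02, 0.15, 0], [0, 0.01, -0.02, 0.3, 0], [0, 0.01, -0.02, 0.45, 0], [0, 0.01, -0.02, 0.6, 0], [0, 0.01, -0.02, 0.75, 0], [0, 0.01, -0.02, 0.9, 0], [0, 0.01, -0.02, 1, 0], [0, 0.01, -0.02, 1, 0]],
])

```text
clock: 5.8
ee_pos: [0.5107, -0.1973, 0.2537]
orientation: [1.713, -2.632, -0.003]
contact_force: [-0.7, 0.3, -0.7]
width: 0.0858
gripper_force: 0.0
```

Call:
carry_out([
  [[0, 0, 0, 0.1, 0], [0, 0, 0, 0.2, 0], [0, 0, 0, 0.3, 0], [0, 0, 0, 0.4, 0], [0, 0, 0, 0.48, 0], [0, 0, 0, 0.48, 0], [0.1, 0, 0, 0.48, 0], [0.15, 0, 0, 0.48, 0]],
], squeeze=30)

```text
clock: 6.6
ee_pos: [0.5115, -0.1983, 0.207]
orientation: [-1.712, 2.634, -0.001]
contact_force: [-0.4, 0.5, -0.3]
width: 0.0726
gripper_force: 0.0
```

```bash
python3 -c "
from h import *
im2,d2=read_camera('side');b=im2[250:350,270:420]
cv2.imwrite('pics/g2.png',cv2.resize(b,(600,400))[:,:,::-1])
s=manip.state();print(s['clock'],s['q'],s['ee_pos'],s['width'],s['contact_force'],goal(.511,-.198,.05),manip.pinch_z)"
```

```text
6.65 [-5.16232713e-01  4.02631679e-01 -3.39555779e-01  8.27706875e-01
  8.72886736e-05 -1.66918401e+00] [ 0.51154929 -0.1983401   0.20713222] 0.07245674623977891 [ 0.1894631  -0.59581525  0.10388796] [-0.0001  0.0008  0.0024] 0.1547
```

View pics/g2.png

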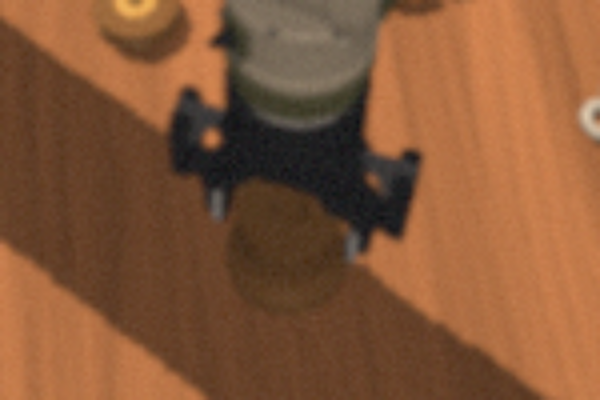

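The side crop shows the silver pads at (217,205) and (352,245), straddling the drum lip evenly. Closing.

Call:
carry_out([
  [[0.2, 0, 0, 0.02, 0], [0.25, 0, 0, 0.02, 0], [0.3, 0, 0, 0.02, 0], [0.4, 0, 0, 0.02, 0], [0.5, 0, 0, 0.02, 0], [0.6, 0, 0, 0.02, 0], [0.6, 0, 0, 0.02, 0], [0.6, 0, 0, 0.02, 0]],
], squeeze=50)

```text
clock: 7.45
ee_pos: [0.5114, -0.1982, 0.2052]
orientation: [-1.712, 2.633, -0.001]
contact_force: [-1.6, 0.8, 5.5]
width: 0.0602
gripper_force: 53.1
```

```bash
python3 -c "
from h import *
s=manip.state();print(s['clock'],s['ee_pos'],s['width'],s['contact_force'],s['ft_torque'],s['gripper_force'])"
```

```text
7.45 [ 0.51143005 -0.19823859  0.20524169] 0.060179201189533765 [-1.60989823  0.83822303  5.47767574] [ 0.09491967  0.14513617 -0.04397853] 53.066546777263284
```

Call:
carry_out([
  [[0.6, 0, 0, -0.05, 0], [0.6, 0, 0, -0.15, 0], [0.6, 0, 0, -0.3, 0], [0.6, 0, 0, -0.45, 0], [0.6, 0, 0, -0.6, 0], [0.6, 0, 0, -0.75, 0], [0.6, 0, 0, -0.9, 0], [0.6, 0, 0, -1, 0]],
])

```text
clock: 8.25
ee_pos: [0.5112, -0.1981, 0.3057]
orientation: [-1.712, 2.634, -0.0]
contact_force: [-0.3, -0.4, -5.6]
width: 0.0599
gripper_force: 55.4
```

```bash
python3 -c "
from h import *
im2,d2=read_camera('side');b=im2[210:330,260:440]
cv2.imwrite('pics/g3.png',cv2.resize(b,(720,480),interpolation=3)[:,:,::-1])
s=manip.state();print(s['clock'],s['ee_pos'],s['width'],s['contact_force'],s['ft_torque'],s['gripper_force'])
print(goal(.4695,.167,.25),goal(s['ee_pos'][0]-.0418,s['ee_pos'][1]+.3655,.25))"
```

```text
8.3 [ 0.5116684  -0.19836855  0.30711627] 0.06040413537190809 [ 0.06664276 -0.54152263 -3.35483191] [-0.00711712 -0.03908801  0.00967107] 55.443706372752786
[-0.3169  0.1869 -0.0981] [-0.3171  0.1866 -0.0981]
```

View pics/g3.png

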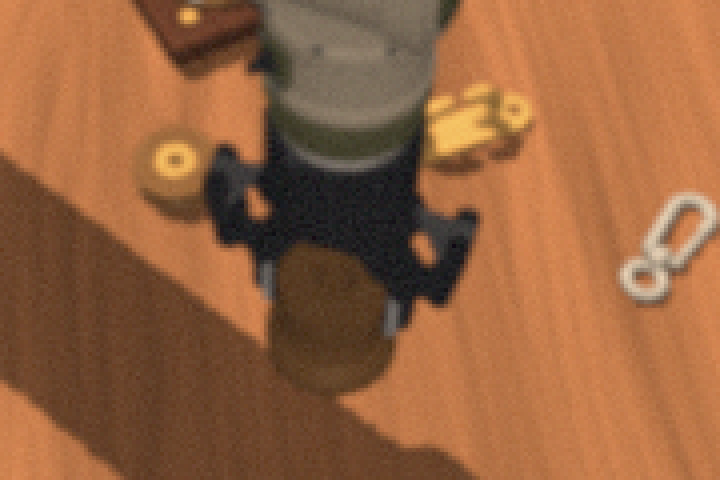

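The drum is held upright between the pads and clear of the counter. Carrying it over to the wooden winch.

Call:
carry_out([
  [[0.6, -0.1, 0.06, -0.1, 0], [0.6, -0.2, 0.12, -0.2, 0], [0.6, -0.34, 0.2, -0.3, 0], [0.6, -0.46, 0.27, -0.4, 0], [0.6, -0.6, 0.35, -0.45, 0], [0.6, -0.72, 0.42, -0.5, 0], [0.6, -0.86, 0.5, -0.5, 0], [0.6, -1, 0.59, -0.5, 0]],
])

```text
clock: 9.1
ee_pos: [0.4977, -0.0814, 0.3546]
orientation: [-1.713, 2.634, 0.0]
contact_force: [-0.9, -0.4, -5.3]
width: 0.0604
gripper_force: 55.8
```

Call:
carry_out([
  [[0.6, -0.125, 0.074, 0, 0], [0.6, -0.25, 0.148, 0, 0], [0.6, -0.375, 0.22, 0, 0], [0.6, -0.5, 0.295, 0, 0], [0.6, -0.625, 0.37, 0, 0], [0.6, -0.75, 0.44, 0, 0], [0.6, -0.875, 0.515, 0, 0], [0.6, -1, 0.59, 0, 0]],
])

```text
clock: 9.9
ee_pos: [0.4844, 0.0337, 0.3547]
orientation: [-1.712, 2.634, 0.0]
contact_force: [0.0, 0.6, -5.3]
width: 0.0603
gripper_force: 55.8
```

Call:
carry_out([
  [[0.6, -0.125, 0.074, 0, 0], [0.6, -0.25, 0.148, 0, 0], [0.6, -0.375, 0.22, 0, 0], [0.6, -0.5, 0.295, 0, 0], [0.6, -0.6, 0.37, 0, 0], [0.6, -0.7, 0.43, 0, 0], [0.6, -0.78, 0.48, 0, 0], [0.6, -0.83, 0.5, 0, 0]],
])

```text
clock: 10.7
ee_pos: [0.4723, 0.1295, 0.3547]
orientation: [1.713, -2.633, -0.0]
contact_force: [0.7, 0.1, -4.8]
width: 0.0603
gripper_force: 55.7
```

```bash
python3 -c "
from h import *
s=manip.state();print(s['clock'],s['q'],s['ee_pos'],s['contact_force'],goal(.4695,.167,.2))"
```

```text
10.7 [ 1.03581717e-01  1.71380905e-01 -2.63562631e-01  1.13595096e+00
  5.16151417e-05 -1.05013144e+00] [0.47233875 0.12953906 0.35468079] [ 0.69680746  0.06011472 -4.7561319 ] [-0.0331  0.0178 -0.    ]
```

Call:
carry_out([
  [[0.6, -0.1, 0.06, 0, 0], [0.6, -0.2, 0.12, 0, 0], [0.6, -0.28, 0.16, 0, 0], [0.6, -0.33, 0.18, 0, 0], [0.6, -0.33, 0.18, 0, 0], [0.6, -0.33, 0.18, 0, 0], [0.6, -0.33, 0.18, 0, 0], [0.6, -0.33, 0.18, 0, 0]],
])

```text
clock: 11.5
ee_pos: [0.4695, 0.1658, 0.3547]
orientation: [1.712, -2.634, 0.0]
contact_force: [-0.7, -0.5, -4.1]
width: 0.0603
gripper_force: 55.7
```

```bash
python3 -c "
from h import *
im,d=read_camera('top');im2,d2=read_camera('side');np.savez('w.npz',a=im,d=d,b=im2,d2=d2)
a=im[150:230,230:330]*1.0;b=im2[130:230,260:385]*1.0
cv2.imwrite('pics/w1.png',np.clip(1.6*np.hstack([cv2.resize(x,(400,320),interpolation=3) for x in(a,b)]),0,255)[:,:,::-1])
s=manip.state();print(s['clock'],s['ee_pos'],s['contact_force'],goal(.4695,.167,.2))
# expected underside centre & lip top in side
x,y,z=s['ee_pos'];u=z-.2052
print(proj('side',[[x,y,u],[x,y,u+.064],[.4695,.165,.104],[.4695,.165,.03]]).round(1))"
```

```text
11.6 [0.46954367 0.16580155 0.35472056] [ 0.03474373 -0.1591285  -4.2618218 ] [-0.0011  0.0005  0.    ]
[[311.  169.6]
 [310.2 151.9]
 [311.5 181.5]
 [312.2 199.1]][ WARN:0@1.105] global loadsave.cpp:1063 imwrite_ Unsupported depth image for selected encoder is fallbacked to CV_8U.
```

View pics/w1.png

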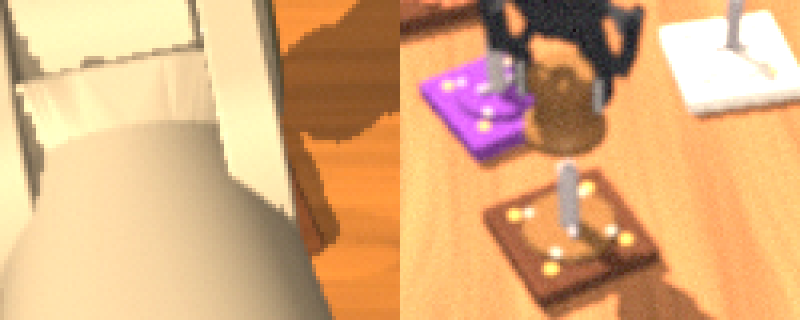

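In the side view the drum, at (566,110), hangs straight above the spindle tip at (567,165). The arm hides the top view. I'll fit both cylinders in the side depth to get the relative offset.

```bash
python3 -c "
from h import *
from scipy.optimize import least_squares as L
w=np.load('w.npz')
P=cloud('side',w['d2'],285,140,345,215)
u=.3547-.2052
def fit(lo,hi,r,c,rad):
    q=P[(P[:,2]>lo)&(P[:,2]<hi)];q=q[np.hypot(q[:,0]-c[0],q[:,1]-c[1])<rad]
    f=L(lambda p:np.hypot(q[:,0]-p[0],q[:,1]-p[1])-r,c,loss='soft_l1',f_scale=.001);print(len(q),f.x.round(4),np.abs(f.fun).mean().round(4))
fit(u-.001,u+.009,.037,(.4695,.163),.042)
fit(u+.026,u+.038,.026,(.4695,.163),.035)
fit(.045,.098,.01,(.4695,.167),.016)
fit(.045,.07,.01,(.4695,.167),.016)
"
```

```text
79 [0.4698 0.1661] 0.001
58 [0.4695 0.1657] 0.0008
86 [0.4699 0.1679] 0.0008
40 [0.47   0.1679] 0.0009
```

Call:
carry_out([
  [[0.6, -0.01, 0, 0.05, 0], [0.6, -0.02, 0.01, 0.1, 0], [0.6, -0.02, 0.01, 0.2, 0], [0.6, -0.02, 0.01, 0.28, 0], [0.6, -0.02, 0.01, 0.36, 0], [0.6, -0.02, 0.01, 0.42, 0], [0.6, -0.02, 0.01, 0.45, 0], [0.6, -0.02, 0.01, 0.47, 0]],
])

```text
clock: 12.4
ee_pos: [0.4694, 0.1683, 0.3073]
orientation: [1.712, -2.634, -0.0]
contact_force: [-0.1, -1.4, -5.1]
width: 0.0604
gripper_force: 55.8
```

Call:
carry_out([
  [[0.6, 0, 0, 0.01, 0], [0.6, 0, 0, 0.02, 0], [0.6, 0, 0, 0.03, 0], [0.6, 0, 0, 0.04, 0], [0.6, 0, 0, 0.05, 0], [0.6, 0, 0, 0.06, 0], [0.6, 0, 0, 0.06, 0], [0.6, 0, 0, 0.06, 0]],
])

```text
clock: 13.2
ee_pos: [0.4694, 0.1683, 0.3017]
orientation: [-1.712, 2.634, 0.0]
contact_force: [0.6, -0.1, -4.6]
width: 0.0603
gripper_force: 55.8
```

Call:
carry_out([
  [[0.6, 0, 0, 0.02, 0], [0.6, 0, 0, 0.04, 0], [0.6, 0, 0, 0.06, 0], [0.6, 0, 0, 0.08, 0], [0.6, 0, 0, 0.1, 0], [0.6, 0, 0, 0.12, 0], [0.6, 0, 0, 0.12, 0], [0.6, 0, 0, 0.12, 0]],
])

```text
clock: 14.0
ee_pos: [0.4694, 0.1683, 0.2896]
orientation: [1.712, -2.634, -0.0]
contact_force: [0.2, -0.3, -5.5]
width: 0.0603
gripper_force: 55.8
```

```bash
python3 -c "
from h import *
s=manip.state();print(s['clock'],s['q'],s['ee_pos'],s['contact_force'],s['ft_torque'])"
```

```text
14.0 [ 1.83198083e-01  2.34558175e-01 -3.52545058e-01  9.83779857e-01
  7.04278451e-05 -9.69765265e-01] [0.46939932 0.16833874 0.28964849] [ 0.21169775 -0.31389739 -5.54125279] [-0.00441209 -0.03604754  0.00197233]
```

Call:
carry_out([
  [[0.6, 0, 0, 0.05, 0], [0.6, 0, 0, 0.11, 0], [0.6, 0, 0, 0.17, 0], [0.6, 0, 0, 0.23, 0], [0.6, 0, 0, 0.29, 0], [0.6, 0, 0, 0.35, 0], [0.6, 0, 0, 0.4, 0], [0.6, 0, 0, 0.4, 0]],
])

```text
clock: 14.8
ee_pos: [0.4692, 0.1683, 0.2488]
orientation: [1.712, -2.633, -0.001]
contact_force: [-0.7, 0.8, -4.4]
width: 0.0602
gripper_force: 55.7
```

Call:
carry_out([
  [[0.6, 0, 0, 0.01, 0], [0.6, 0, 0, 0.02, 0], [0.6, 0, 0, 0.03, 0], [0.6, 0, 0, 0.04, 0], [0.6, 0, 0, 0.05, 0], [0.6, 0, 0, 0.06, 0], [0.6, 0, 0, 0.06, 0], [0.6, 0, 0, 0.06, 0]],
])

```text
clock: 15.6
ee_pos: [0.4694, 0.1683, 0.2437]
orientation: [1.712, -2.634, -0.0]
contact_force: [0.5, -0.5, -5.6]
width: 0.0603
gripper_force: 55.7
```

Underside at about 38.5 mm, so it should be just above the pin. I'll go on gently until it touches.

Call:
carry_out([
  [[0.6, 0, 0, 0.005, 0], [0.6, 0, 0, 0.01, 0], [0.6, 0, 0, 0.015, 0], [0.6, 0, 0, 0.02, 0], [0.6, 0, 0, 0.02, 0], [0.6, 0, 0, 0.02, 0], [0.6, 0, 0, 0.02, 0], [0.6, 0, 0, 0.02, 0]],
])

```text
clock: 16.4
ee_pos: [0.4695, 0.1685, 0.243]
orientation: [-1.712, 2.632, -0.0]
contact_force: [-2.9, -0.2, 6.2]
width: 0.0604
gripper_force: 56.8
```

Touched the pin with about 11 N. I'll ease the grip so the drum would slip before the pin turns, then turn slowly.

Call:
carry_out([
  [[0.6, 0, 0, 0, 0.07], [0.6, 0, 0, 0, 0.14], [0.6, 0, 0, 0, 0.21], [0.6, 0, 0, 0, 0.28], [0.6, 0, 0, 0, 0.35], [0.6, 0, 0, 0, 0.42], [0.6, 0, 0, 0, 0.49], [0.6, 0, 0, 0, 0.5]],
], squeeze=28)

```text
clock: 17.2
ee_pos: [0.4694, 0.1683, 0.2415]
orientation: [1.165, -2.918, 0.0]
contact_force: [-0.3, 0.2, -5.3]
width: 0.0602
gripper_force: 55.8
```

```bash
python3 -c "
from h import *
s=manip.state();print(s['clock'],s['q'],s['ee_pos'],s['contact_force'],s['ft_torque'],s['gripper_force'])"
```

```text
17.2 [ 1.83168706e-01  2.81359466e-01 -4.22174119e-01  8.67372020e-01
 -7.68252603e-05 -5.76552272e-01] [0.46937249 0.16830008 0.24149816] [-0.31212143  0.15007735 -5.28296047] [ 0.01005839 -0.01326304  0.00079349] 55.75828727334738
```

It dropped: z is at the commanded depth with no load. Probing downward without turning.

Call:
carry_out([
  [[0.6, 0, 0, 0.005, 0], [0.6, 0, 0, 0.01, 0], [0.6, 0, 0, 0.015, 0], [0.6, 0, 0, 0.02, 0], [0.6, 0, 0, 0.02, 0], [0.6, 0, 0, 0.02, 0], [0.6, 0, 0, 0.02, 0], [0.6, 0, 0, 0.02, 0]],
])

```text
clock: 18.0
ee_pos: [0.4695, 0.1684, 0.2398]
orientation: [-1.166, 2.917, -0.0]
contact_force: [0.0, -0.8, -1.9]
width: 0.0603
gripper_force: 56.0
```

```bash
python3 -c "
from h import *
s=manip.state();print(s['clock'],s['ee_pos'],s['contact_force'],s['ft_torque'],s['gripper_force'])"
```

```text
18.0 [0.46950982 0.16837315 0.23983355] [ 0.02562502 -0.84780932 -1.86521186] [-0.00876181 -0.06066264 -0.07175257] 56.045333594083786
```

Call:
carry_out([
  [[0.6, 0, 0, 0.005, 0], [0.6, 0, 0, 0.01, 0], [0.6, 0, 0, 0.015, 0], [0.6, 0, 0, 0.02, 0], [0.6, 0, 0, 0.02, 0], [0.6, 0, 0, 0.02, 0], [0.6, 0, 0, 0.02, 0], [0.6, 0, 0, 0.02, 0]],
])

```text
clock: 18.8
ee_pos: [0.4696, 0.1683, 0.2379]
orientation: [-1.165, 2.917, -0.0]
contact_force: [-0.2, -0.7, 2.6]
width: 0.06
gripper_force: 56.5
```

```bash
python3 -c "
from h import *
s=manip.state();print(s['clock'],s['ee_pos'],s['contact_force'],s['ft_torque'],s['gripper_force'])"
```

```text
18.8 [0.46956103 0.16834751 0.23786966] [-0.15494072 -0.73710345  2.60910467] [ 0.02470335  0.04671026 -0.22453504] 56.48011285811663
```

It is sinking with a growing moment of −0.22 N m about z, so the pin rubs one slot wall. That moment asks for a little more of the same turn.

Call:
carry_out([
  [[0.6, 0, 0, 0, 0.03], [0.6, 0, 0, 0, 0.06], [0.6, 0, 0, 0, 0.09], [0.6, 0, 0, 0, 0.09], [0.6, 0, 0, 0, 0.09], [0.6, 0, 0, 0, 0.09], [0.6, 0, 0, 0, 0.09], [0.6, 0, 0, 0, 0.09]],
])

```text
clock: 19.6
ee_pos: [0.4693, 0.1683, 0.2377]
orientation: [1.062, -2.957, -0.0]
contact_force: [0.0, 0.0, -5.0]
width: 0.0606
gripper_force: 55.7
```

```bash
python3 -c "
from h import *
s=manip.state();print(s['clock'],s['ee_pos'],s['contact_force'],s['ft_torque'],s['gripper_force'])"
```

```text
19.6 [0.46934221 0.16832717 0.23765441] [ 0.01154433  0.02910132 -5.00744692] [-0.0192636   0.02392122 -0.00218193] 55.74779564514756
```

Free again. Lowering the last 2–3 mm gently.

Call:
carry_out([
  [[0.6, 0, 0, 0.005, 0], [0.6, 0, 0, 0.01, 0], [0.6, 0, 0, 0.015, 0], [0.6, 0, 0, 0.02, 0], [0.6, 0, 0, 0.025, 0], [0.6, 0, 0, 0.03, 0], [0.6, 0, 0, 0.03, 0], [0.6, 0, 0, 0.03, 0]],
])

```text
clock: 20.4
ee_pos: [0.4694, 0.1684, 0.2353]
orientation: [-1.062, 2.956, 0.0]
contact_force: [-3.9, -0.4, 5.5]
width: 0.0602
gripper_force: 56.5
```

```bash
python3 -c "
from h import *
s=manip.state();print(s['clock'],s['ee_pos'],s['contact_force'],s['ft_torque'],s['gripper_force'])"
```

```text
20.4 [0.46937356 0.16840057 0.23528623] [-3.87284359 -0.42478596  5.52572053] [-0.14827027  0.56796272 -0.07242123] 56.501717353239655
```

Home: z is 0.2353 against 0.2352 expected, 7.7 mm below the pin contact, and it rests firmly. Releasing and backing straight up.

Call:
carry_out([
  [[0.5, 0, 0, 0, 0], [0.3, 0, 0, 0, 0], [0.15, 0, 0, 0, 0], [0, 0, 0, 0, 0], [0, 0, 0, 0, 0], [0, 0, 0, 0, 0], [0, 0, 0, 0, 0], [0, 0, 0, 0, 0]],
])

```text
clock: 21.2
ee_pos: [0.4694, 0.1683, 0.2346]
orientation: [-1.062, 2.957, 0.0]
contact_force: [0.1, -0.0, 0.1]
width: 0.0856
gripper_force: 0.0
```

```bash
python3 -c "
from h import *
s=manip.state();print(s['clock'],s['ee_pos'],s['width'],s['contact_force'],s['ft_torque'],s['gripper_force'])"
```

```text
21.2 [0.46943502 0.16833038 0.23462904] 0.08559997210097639 [ 0.11786815 -0.04363345  0.09021488] [-0.00062946  0.0126168  -0.01560882] 0.0
```

Call:
carry_out([
  [[0, 0, 0, -0.05, 0], [0, 0, 0, -0.15, 0], [0, 0, 0, -0.3, 0], [0, 0, 0, -0.45, 0], [0, 0, 0, -0.6, 0], [0, 0, 0, -0.75, 0], [0, 0, 0, -0.9, 0], [0, 0, 0, -1, 0]],
])

```text
clock: 22.0
ee_pos: [0.4697, 0.1684, 0.3367]
orientation: [-1.061, 2.954, -0.0]
contact_force: [0.1, -0.2, 0.0]
width: 0.0854
gripper_force: 0.0
```

Call:
carry_out([
  [[0, 0, 0, -0.12, 0], [0, 0, 0, -0.24, 0], [0, 0, 0, -0.36, 0], [0, 0, 0, -0.48, 0], [0, 0, 0, -0.5, 0], [0, 0, 0, -0.5, 0], [0, 0, 0, -0.5, 0], [0, 0, 0, -0.5, 0]],
])

```text
clock: 22.8
ee_pos: [0.4692, 0.1683, 0.384]
orientation: [1.061, -2.956, -0.0]
contact_force: [-0.4, -0.3, 0.3]
width: 0.0852
gripper_force: 0.0
```

```bash
python3 -c "
from h import *
im2,d2=read_camera('side')
cv2.imwrite('pics/e1.png',np.clip(1.4*cv2.resize(im2[130:230,260:385],(700,560),interpolation=3),0,255).astype(np.uint8)[:,:,::-1])
P=cloud('side',d2,285,150,345,215);r=np.hypot(P[:,0]-.4697,P[:,1]-.167)
q=P[(r>.015)&(r<.028)&(P[:,2]>.08)&(P[:,2]<.12)];print(len(q),np.median(q[:,2]))
q=P[(r<.008)&(P[:,2]>.09)&(P[:,2]<.12)];print(len(q),np.median(q[:,2]))
s=manip.state();print(s['clock'],s['ee_pos'],s['contact_force'])"
```

```text
142 0.09324209305599865
22 0.10279890941021001
22.85 [0.46920778 0.16828079 0.38403565] [ 0.26861078 -0.29116821  0.37535774]
```

View pics/e1.png

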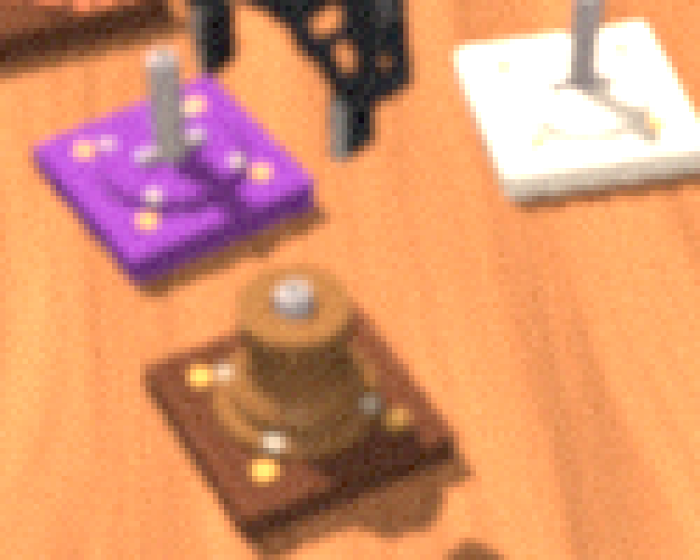

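The drum sits upright on the base at (295,360) with the spindle tip showing through the bore. Its top is at 93 mm (94 when home, 102 when on the pin), and the gripper is clear. Handing in.

```bash
python3 -c "
from bench import manip
print(manip.hand_in())"
```

```text
the job is handed in; nothing more can be done
None
```

The bronze drum is on the wooden winch's spindle with its slot over the cross pin, fully home on the base and released; I handed the job in at about 23 s, well under the 58 s limit.

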